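Hang the milk-powder scoop on the jar

ROBOT

A 7-joint arm with a two-finger parallel gripper is mounted at the origin on the work surface. World frame = base frame: x ahead of the robot, y to its left, z up, the work surface at z = 0. Lengths are in m, angles in rad, forces in N, time in s.
With the tool pointing down it reaches from about 0.425 to 0.925 m from the base axis. Payload 6.8 kg.
Tool frame: the origin (TCP) lies midway between the tips of the shut fingers; the grasp point (between the pads) lies 19 mm behind it; z points along the fingers, y is the line along which they close (so a half turn about z gives the same grasp; the last joint's range is limited). The gripper opens to 85 mm and grips with 20 to 120 N. Pads are 22 mm wide; open, the fingers measure 114 mm over their backs; the gripper's body (76 mm by 85 mm) begins 54 mm behind the grasp point. The pads swing forward as they close: fully open they stand 13 mm farther back than shut.
Start: joints at [-1.29, 0.477, 0.022, 1.555, -0.011, 1.109, -0.083], TCP at [0.256, 0.625, 0.231] pointing down, gripper open.
Joint ranges: [-2.96, 2.96], [-0.34, 2.1], [-1.41, 1.46], [0.24, 2.44], [-1.37, 4.51], [0.17, 1.92], [-2.96, 2.96]. Speed limits (rad/s): [2.39, 2.39, 3.14, 3.14, 3.14, 3.14, 3.14].

INTERFACE

Orientations are given as a rotation vector (axis times angle).
In Python, from bench import r gives the robot as it stands. The module is installed in compiled form; this text tells all that it offers.
- The arm moves only by the tool apply_moves, never from a script. Its argument "rows" is a list of rows, each a list of 6 numbers: the shift along the tool's x, y, z scaled (see below), then the turn, a rotation vector about the tool's x, y, z scaled (see below). A call has 1 to 5 rows; each row is the pose to reach, as a shift and turn from the pose commanded when the call began, along the tool's axes at that moment; what a row does not reach only later rows make up. The controller multiplies each number of a shift by 0.25 m and each number of a turn by 90 degrees. A row lasts 1/8 s, in which the tool goes at most 62.5 mm and 10.7 degrees, less where a joint would pass 70% of its speed; a pose out of reach is approached as far as the arm can. A call with a number of a shift or a turn outside -1 to 1 is refused whole. A call with a gripper value outside its range is refused whole. "claw" is the opening, from 0 (shut) to 1 (fully open), set as the call begins (left out, the last holds). The fingers move at their own pace and stop on an object; "newtons" is the grip in N (left out, the last holds). Time passes only in rows, so rows that repeat a pose let the fingers close. It gives the time, the measured TCP pose, the force, the opening and the grip force at its end, in the units of the state.
- r.get_obs(): the state, without advancing time (a new reading comes with each control period).
- r.grab_frame(name): name is "scene" or "side" or "wrist"; returns a dict with "pixels" (480x640x3 uint8, red, green, blue), "intrinsics" (3x3 intrinsics, pixels), "eye" and "attitude" of the camera in the world. Camera axes: x right, y up, looking along -z (the intrinsics and any distortion apply to the point x, -y, -z); pixel columns grow to the right and rows downward; lengths in m; the calibration is good to about 2 mm. A picture is of the moment at which its call begins. There is no depth.
- r.hand_in(): hands the job in; it is judged then, once.
Trained networks look in a picture, given as the dict that the camera call returned (one of the last four; its "shot" number tells which), for a name from the list of things; names that differ only in an ending like _2 or _b are one class to them, and where a whole thing is asked for, a point or a joint stands for the part that bears it (a point fixed in the world has none). Each returns a list of dicts, best first, with "conf" (0 to 1); they miss things now and then, are a little off and sometimes report something else, mostly with a low value. They report only what shows in the picture. A call takes as long as a camera call.
- r.search_frame(picture, thing): "rect" ([left, top, width, height] in pixels, round what is visible of it).
- r.outline_of(picture, thing): "pixels" (480x640 bool, what is visible of it) and "rect" ([left, top, width, height] in pixels, round what is visible of it).
- r.landmark_of(picture, thing): "point" ([column, row] in pixels: a listed point, or the origin of a listed thing).
The state is a dict: "clock": time; "joints": joint angles; "qvel": joint speeds; "tau": joint torques, N m; "tcp_pos": TCP position; "orientation": TCP orientation; "contact_force": force on the tool from outside, world axes, zero at the start; "moment": the same for the moment, N m; "grip_width": finger opening in m; "gripper_force": force on a finger pad.
Only numpy, scipy, OpenCV 4.12 (cv2) and the standard library are available. Lean on these libraries where they do the work, as an engineer would, in place of code of your own. Each camera call takes 0.05 s, during which the arm holds its last target. There are 200 camera calls.

TASK

Take the scoop that has a hook on its handle and hang it by that hook over the rim of the tall open glass jar, cup inside, so that it hangs there upright and clear of the jar's bottom. Do not push the jar about or tip it, and leave the hookless scoop and the low glass bowl standing where they are.

Things in the scene. Friction and masses are not known exactly. Their poses are not given: they have to be found in the camera images.
- scoop: Steel scoop with a hook, upright on its cup (d 52, 40 tall), loose, 0.15 kg. Origin: centre of cup's underside; z up, +x where the hook points. Flat strap up the +x side (x 26-30, 14 wide) to a white grip 16 (x) by 20 (y), centre x 28, z 112-165 (top). Hook below the grip, 18 wide: level bridge z 105-109, lip x 54-58 down to z 80; slot x 30-54, open below. Hung, its underside is 25 above the jar's. mm
- plain_scoop: The other scoop, same size, material and grip but with no hook. Stands upright, loose. Origin: centre of the cup's underside; z up, handle on the +x side. A bystander.
- jar: The tall open jar of frosted glass, loose, 0.7 kg, round and straight-walled: 124 mm outer diameter, 130 mm tall, wall 4 mm (116 mm inside), floor 6 mm thick. Origin: centre of its underside; z up.
- bowl: A low open bowl of the same frosted glass, 116 mm across, 45 mm tall, too low to hang the scoop on. Loose. Origin: centre of its underside; z up. A bystander.

How it is judged:
By the outcome, as a careful person would: the job done as asked, in the order asked, and still so for the second after the job is handed in, with the robot touching nothing.
It also fails if it takes over 48 s, if anything falls off the work surface, if the arm or the gripper's body presses on something with over 40 N, if the wrist force passes 120 N, or if a joint passes its speed limit or range.

## Working session

There is one attempt and no reset: what is moved stays moved. The work goes in short steps, Python scripts to look and compute and a tool call to move; the robot and the scene stay as the last step left them, time stands still between calls to the robot, and variables do not carry over. Pictures are saved under pics/ and viewed, at most 10 in all, crops included, and the job is handed in when it is done.

Besides the shell and the picture viewer there is one more tool, called after "Emit:" as a command line: name --pt "numbers of a row" for each row, then --argument value for the rest. apply_moves: Moves the arm, as the interface text tells. Its arguments: {"type":"object","properties":{"rows":{"type":"array","items":{"type":"array","items":{"type":"number"}}},"claw":{"type":"number"},"newtons":{"type":"number"}},"required":["rows"]}

```bash
mkdir -p pics
cat > h.py <<'E'
import numpy as np, cv2
from bench import r
from scipy.spatial.transform import Rotation as R
def rot(a):
    a=np.array(a,float)
    if a.shape==(3,3): return a
    return R.from_rotvec(a).as_matrix() if a.size==3 else R.from_quat(a).as_matrix()
def ray(p,uv):
    K=np.array(p["intrinsics"]); d=np.linalg.inv(K)@[uv[0],uv[1],1]; d=rot(p["attitude"])@(d*[1,-1,-1]); return np.array(p["eye"]),d
def onz(p,uv,z):
    e,d=ray(p,uv); return e+d*(z-e[2])/d[2]
def proj(p,X):
    c=(np.atleast_2d(X)-p["eye"])@rot(p["attitude"])*[1,-1,-1]; u=c@np.array(p["intrinsics"]).T; return u[:,:2]/u[:,2:]
def tri(rs):
    A=np.zeros((3,3));b=np.zeros(3)
    for e,d in rs:
        d=d/np.linalg.norm(d);M=np.eye(3)-np.outer(d,d);A+=M;b+=M@e
    return np.linalg.solve(A,b)
def save(p,n,crop=None,s=1):
    im=p["pixels"][:,:,::-1]
    if crop: x,y,w,h=crop; im=im[y:y+h,x:x+w]
    cv2.imwrite("pics/"+n,cv2.resize(im,None,fx=s,fy=s,interpolation=cv2.INTER_CUBIC))
E
python3 - <<'E'
from h import *
o=r.get_obs(); print({k:np.round(v,3) for k,v in o.items()})
ps={}
for n in("scene","side"):
    p=r.grab_frame(n); save(p,n+"0.png"); ps[n]=p
    print(n,[k for k in p],np.round(p["eye"],3),np.round(p["attitude"],3).tolist(),np.round(p["intrinsics"],1).tolist())
    for t in("scoop","plain_scoop","jar","bowl"):
        L=r.landmark_of(p,t); S=r.search_frame(p,t)
        print(t,[(np.round(l["point"],1),round(l["conf"],2),np.round(onz(p,l["point"],0),3)) for l in L[:3]],[(np.round(l["rect"]),round(l["conf"],2)) for l in S[:3]])
E
```

```text
{'clock': np.float64(0.0), 'joints': array([-1.29 ,  0.478,  0.022,  1.556, -0.011,  1.109, -0.083]), 'qvel': array([-0.001,  0.001, -0.002,  0.   , -0.001,  0.002, -0.   ]), 'tau': array([-0.0000e+00, -5.9646e+01,  1.6080e+00, -2.8119e+01,  1.3000e-02,
        1.0000e-02,  0.0000e+00]), 'tcp_pos': array([0.256, 0.624, 0.23 ]), 'orientation': array([-6.070e-01, -3.082e+00,  3.000e-03]), 'contact_force': array([ 0.218,  0.499, -0.571]), 'moment': array([-0.008, -0.049, -0.028]), 'gripper_force': np.float64(0.0), 'grip_width': np.float64(0.085)}
scene ['pixels', 'intrinsics', 'eye', 'attitude', 'shot'] [ 0.855 -0.607  1.038] [0.624, 0.163, 0.511] [[555.1, 0.0, 316.2], [0.0, 555.1, 241.0], [0.0, 0.0, 1.0]]
scoop [(array([296.8, 297.3]), 0.59, array([ 0.512, -0.093,  0.   ]))] [(array([285., 243.,  34.,  67.]), 0.86)]
plain_scoop [(array([211.2, 358.4]), 0.64, array([ 0.438, -0.301,  0.   ]))] [(array([195., 330.,  32.,  46.]), 0.89)]
jar [(array([373.9, 171.9]), 0.75, array([0.489, 0.325, 0.   ]))] [(array([350., 116.,  54.,  77.]), 0.62)]
bowl [(array([365.5, 233.7]), 0.88, array([0.561, 0.136, 0.   ]))] [(array([344., 199.,  51.,  44.]), 0.86)]
side ['pixels', 'intrinsics', 'eye', 'attitude', 'shot'] [ 0.286 -0.529  0.637] [0.795, -0.163, -0.369] [[490.3, 0.0, 310.2], [0.0, 490.3, 254.9], [0.0, 0.0, 1.0]]
scoop [(array([335.8, 330.8]), 0.76, array([ 0.514, -0.096,  0.   ]))] [(array([319., 242.,  36., 101.]), 0.75)]
plain_scoop [(array([353.3, 466.5]), 0.57, array([ 0.443, -0.303,  0.   ]))] [(array([334., 400.,  67.,  79.]), 0.58)]
jar [(array([245.1, 188.4]), 0.76, array([0.492, 0.331, 0.   ]))] [(array([209., 124.,  68.,  84.]), 0.83), (array([338., 400.,  62.,  78.]), 0.38)]
bowl [(array([310.1, 228.9]), 0.66, array([0.572, 0.153, 0.   ]))] [(array([280., 196.,  58.,  51.]), 0.87)]
```

View pics/scene0.png

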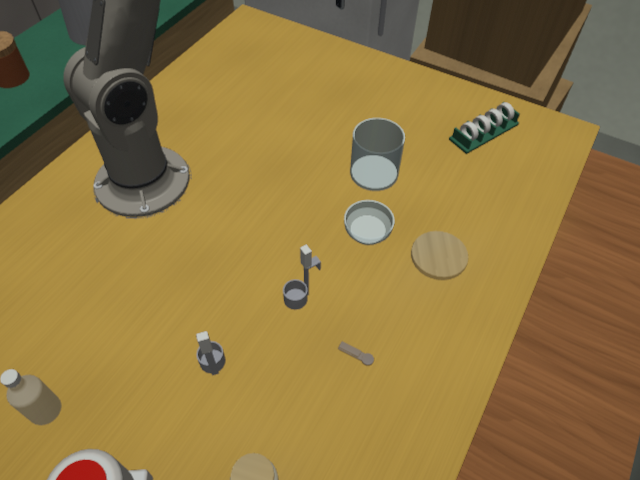

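View pics/side0.png

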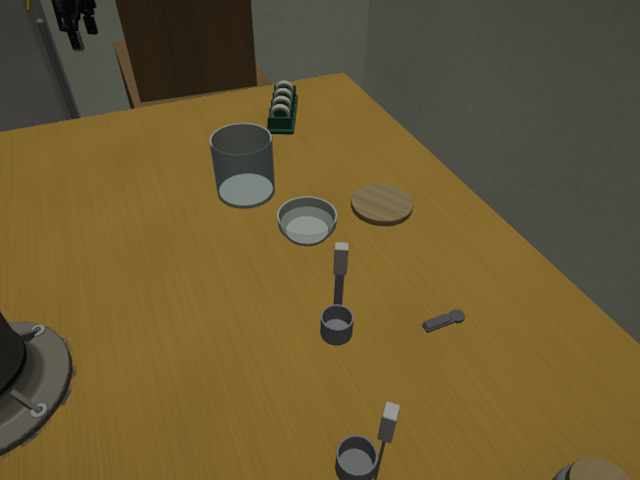

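The hooked scoop is at scene (297,297) with its grip top near (306,250); its hook lip shows at (317,264). In the side view its cup is at (337,325) and its grip top at (341,246). The jar is at scene (377,155) and the bowl at (369,222). Next I'll estimate the hook's yaw and refine the jar from its outline.

```bash
cat >> h.py <<'E'
from scipy.optimize import minimize
def hull_mask(p,X):
    m=np.zeros((480,640),np.uint8); cv2.fillConvexPoly(m,cv2.convexHull(proj(p,X).astype(np.float32)).astype(np.int32),1); return m
def cyl(r_,z0,z1,c=(0,0)):
    a=np.linspace(0,2*np.pi,40); return np.array([[c[0]+r_*np.cos(t),c[1]+r_*np.sin(t),z] for t in a for z in(z0,z1)])
def box(a,b,c,d,e,f): return np.array([[x,y,z] for x in(a,b) for y in(c,d) for z in(e,f)])
SC=[cyl(.026,0,.04),box(.026,.030,-.007,.007,.0,.112),box(.020,.036,-.010,.010,.112,.165),box(.03,.058,-.009,.009,.105,.109),box(.054,.058,-.009,.009,.08,.109)]
JAR=[cyl(.062,0,.130)]
def model(p,parts,x,y,w):
    Q=R.from_euler('z',w).as_matrix(); m=np.zeros((480,640),np.uint8)
    for X in parts: m|=hull_mask(p,X@Q.T+[x,y,0])
    return m
def iou(v,parts,obs): # obs: list (pic, mask)
    s=0
    for p,k in obs:
        m=model(p,parts,*v).astype(bool); s+=(m&k).sum()/((m|k).sum()+1)
    return -s/len(obs)
def fit(parts,obs,x,y,w0s):
    best=None
    for w in w0s:
        q=minimize(iou,[x,y,w],args=(parts,obs),method='Nelder-Mead',options=dict(initial_simplex=np.array([[x,y,w],[x+.01,y,w],[x,y+.01,w],[x,y,w+.3]]),maxiter=120))
        if best is None or q.fun<best.fun: best=q
    return best
E
python3 - <<'E'
from h import *
ps=[r.grab_frame(n) for n in("scene","side")]
for t,parts,x,y in(("scoop",SC,.513,-.095),("jar",JAR,.49,.328)):
    obs=[]
    for p in ps:
        o=r.outline_of(p,t)
        if o: print(t,o[0]["conf"],o[0]["rect"]); obs.append((p,o[0]["pixels"]))
    q=fit(parts,obs,x,y,np.arange(-3,3,.5) if t=="scoop" else [0])
    print(t,np.round(q.x,4),q.fun,np.degrees(q.x[2]))
for p,uv in zip(ps,((306,250),(341.5,246))): print(onz(p,uv,.165))
E
```

```text
scoop 0.68 [283.7, 244.8, 38.8, 63.6]
scoop 0.8 [318.6, 243.0, 37.7, 101.4]
scoop [ 0.5144 -0.0978  1.1176] -0.8959156212008859 64.03586708850375
jar 0.61 [353.4, 118.8, 52.1, 75.7]
jar [0.4904 0.3237 0.2718] -0.9548916227299356 15.572692013735029
[ 0.52698644 -0.07542382  0.165     ]
[ 0.52486776 -0.07520242  0.165     ]
```

```bash
cat >> h.py <<'E'
def go(x,y,z,ydeg):
    "rows units from the present pose to TCP xyz, tool down with tool y at ydeg"
    o=r.get_obs(); T=rot(o["orientation"]); d=T.T@(np.array([x,y,z])-o["tcp_pos"])/.25
    a=np.radians(ydeg); Y=np.array([np.cos(a),np.sin(a),0]); Z=np.array([0,0,-1.]); G=np.c_[np.cross(Y,Z),Y,Z]
    t=R.from_matrix(T.T@G).as_rotvec()/(np.pi/2)
    print("clock",o["clock"],"tcp",np.round(o["tcp_pos"],4),"F",np.round(o["contact_force"],1),"shift",np.round(d,4),"turn",np.round(t,4))
E
python3 -c "
from h import *
go(.527,-.073,.29,-26)"
```

```text
clock 1.2 tcp [0.2559 0.6246 0.2313] F [-0.6 -0.3  0.4] shift [-2.0615 -2.171  -0.2348] turn [-0.     -0.      1.0413]
```

Emit:
apply_moves --pt "-0.7 -0.75 -0.24 0 0 0" --pt "-0.7 -0.75 -0.24 0 0 0" --pt "-0.7 -0.75 -0.24 0 0 0" --pt "-0.7 -0.75 -0.24 0 0 0" --pt "-0.7 -0.75 -0.24 0 0 0" --claw 1

```text
clock: 1.82
tcp_pos: [0.3493, 0.381, 0.2927]
orientation: [0.617, 3.079, 0.002]
contact_force: [-0.2, 1.1, 0.3]
grip_width: 0.0854
gripper_force: 0.0
```

Emit:
apply_moves --pt "-0.7 -0.75 0 0 0 0" --pt "-0.7 -0.75 0 0 0 0" --pt "-0.7 -0.75 0 0 0 0" --pt "-0.7 -0.75 0 0 0 0" --pt "-0.7 -0.75 0 0 0 0"

```text
clock: 2.45
tcp_pos: [0.4389, 0.1412, 0.2915]
orientation: [0.617, 3.079, -0.0]
contact_force: [-0.4, 0.4, 0.3]
grip_width: 0.0854
gripper_force: 0.0
```

Emit:
apply_moves --pt "-0.66 -0.67 0 0 0 0.5" --pt "-0.66 -0.67 0 0 0 0.5" --pt "-0.66 -0.67 0 0 0 0.5" --pt "-0.66 -0.67 0 0 0 0.5" --pt "-0.66 -0.67 0 0 0 0.5"

```text
clock: 3.08
tcp_pos: [0.5278, -0.0751, 0.2913]
orientation: [1.748, 2.608, -0.002]
contact_force: [-0.0, 0.1, 0.5]
grip_width: 0.0854
gripper_force: 0.0
```

Emit:
apply_moves --pt "0 0 0 0 0 0.53" --pt "0 0 0 0 0 0.53" --pt "0 0 0 0 0 0.53" --pt "0 0 0 0 0 0.53" --pt "0 0 0 0 0 0.53"

```text
clock: 3.7
tcp_pos: [0.527, -0.0696, 0.291]
orientation: [-2.648, -1.689, -0.0]
contact_force: [0.8, -0.7, -0.6]
grip_width: 0.0855
gripper_force: 0.0
```

Run:
```python
from h import *
go(.527,-.073,.29,-26)
p=r.grab_frame("wrist"); save(p,"w1.png"); print(np.round(p["eye"],3))
o=r.outline_of(p,"scoop"); print([(a["conf"],a["rect"]) for a in o])
print(np.round(proj(p,[[.527,-.073,.165],[.5144,-.0978,.0]]),1))
if o:
  q=fit(SC,[(p,o[0]["pixels"])],.5144,-.0978,[.8,1.1,1.4]); print(q.x,q.fun,np.degrees(q.x[2]))
```

```text
clock 3.7 tcp [ 0.527  -0.0696  0.291 ] F [ 0.8 -0.7 -0.6] shift [-0.0124  0.0059  0.0039] turn [-0.0006 -0.0004  0.0119]
[ 0.559 -0.002  0.433]
[(0.6, [300.3, 178.4, 41.8, 71.2])]
[[320.1 232.4]
 [319.1 216.7]]
[ 0.51387917 -0.09984861  1.11354167] -0.9319462505418292 63.80123781196356
```

View pics/w1.png

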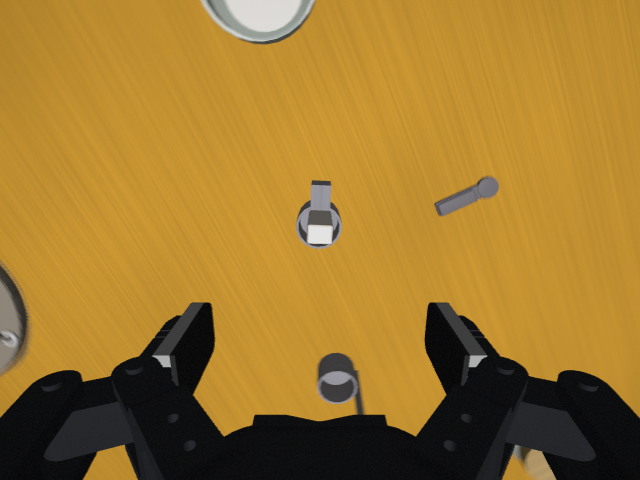

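The hooked scoop stands under the tool: grip top at (320,234), hook bridge pointing up to (320,182). That matches the projected estimate, so I'm descending to grasp.

Emit:
apply_moves --pt "-0.017 0.006 0.15 0 0 0.012" --pt "-0.017 0.006 0.3 0 0 0.012" --pt "-0.017 0.006 0.5 0 0 0.012" --pt "-0.017 0.006 0.668 0 0 0.012" --pt "-0.017 0.006 0.668 0 0 0.012"

```text
clock: 4.42
tcp_pos: [0.5241, -0.0754, 0.1218]
orientation: [-2.659, -1.666, 0.009]
contact_force: [-0.3, 0.7, 0.6]
grip_width: 0.0855
gripper_force: 0.0
```

Emit:
apply_moves --pt "0 0 0 0 0 0" --pt "0 0 0 0 0 0" --pt "0 0 0 0 0 0" --pt "0 0 0 0 0 0" --pt "0 0 0 0 0 0" --claw 0 --newtons 40

```text
clock: 5.05
tcp_pos: [0.526, -0.0765, 0.1251]
orientation: [-2.663, -1.663, -0.001]
contact_force: [-3.4, 2.7, 7.9]
grip_width: 0.0198
gripper_force: 38.7
```

Run:
```python
from h import *
go(.5265,-.074,.124,-26)
o=r.get_obs(); print(o["grip_width"],o["gripper_force"],o["qvel"].round(3))
p=r.grab_frame("wrist"); save(p,"w2.png")
```

```text
clock 5.05 tcp [ 0.526  -0.0765  0.1251] F [-3.4  2.7  7.9] shift [ 0.0096 -0.0027  0.0044] turn [-0.0008 -0.0008 -0.0006]
0.019783698530496715 38.74128520488739 [ 0.     0.002 -0.     0.     0.002  0.001 -0.001]
```

View pics/w2.png

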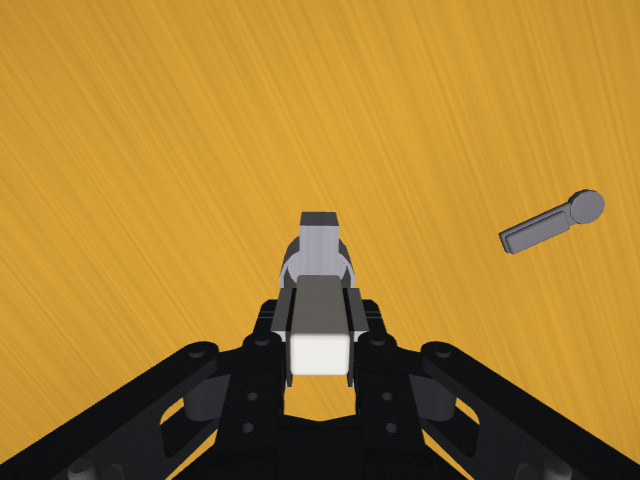

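Squarely held: the grip is centred between the pads at (320,355). Lifting now.

Emit:
apply_moves --pt "0 0 -0.1 0 0 0" --pt "0 0 -0.3 0 0 0" --pt "0 0 -0.5 0 0 0" --pt "0 0 -0.7 0 0 0" --pt "0 0 -0.78 0 0 0" --newtons 60

```text
clock: 5.72
tcp_pos: [0.5272, -0.0775, 0.3224]
orientation: [2.664, 1.662, 0.007]
contact_force: [1.0, -0.5, -2.6]
grip_width: 0.0196
gripper_force: 59.1
```

Run:
```python
from h import *
go(.508,.362,.32,-26)
o=r.get_obs(); print(o["grip_width"],o["gripper_force"])
```

```text
clock 5.725 tcp [ 0.5272 -0.0775  0.3224] F [ 1.  -0.5 -2.6] shift [ 1.5454 -0.8419  0.0109] turn [ 0.0023 -0.0018 -0.0008]
0.01963331230917197 59.12026405334473
```

Emit:
apply_moves --pt "0.1 -0.055 0 0 0 0" --pt "0.28 -0.15 0 0 0 0" --pt "0.46 -0.25 0 0 0 0" --pt "0.64 -0.35 0 0 0 0" --pt "0.77 -0.42 0 0 0 0"

```text
clock: 6.35
tcp_pos: [0.5158, 0.1445, 0.3192]
orientation: [-2.663, -1.666, 0.0]
contact_force: [0.8, 0.2, -1.2]
grip_width: 0.0194
gripper_force: 59.1
```

Emit:
apply_moves --pt "0.18 -0.1 0 0 0 0" --pt "0.36 -0.2 0 0 0 0" --pt "0.54 -0.29 0 0 0 0" --pt "0.7 -0.38 0 0 0 0" --pt "0.77 -0.42 0 0 0 0"

```text
clock: 6.98
tcp_pos: [0.5054, 0.3642, 0.3186]
orientation: [-2.661, -1.668, 0.002]
contact_force: [-0.2, -0.5, -1.7]
grip_width: 0.0191
gripper_force: 59.1
```

Run:
```python
from h import *
ps=[r.grab_frame(n) for n in("scene","side")]
o=r.get_obs(); go(.508,.362,.32,-26)
h=o["tcp_pos"][2]-.125
for p,n in zip(ps,"ab"): save(p,"c%s.png"%n,(330,30,120,190) if n=="a" else (170,30,160,190),3)
jo=[];so=[]
for p in ps:
    a=r.outline_of(p,"jar"); b=r.outline_of(p,"scoop")
    print([(c["conf"],np.round(c["rect"])) for c in a],[(c["conf"],np.round(c["rect"])) for c in b])
    if a: jo.append((p,a[0]["pixels"]))
    if b: so.append((p,b[0]["pixels"]))
    e=o["tcp_pos"]; print(proj(p,[e]))
p=r.grab_frame("wrist"); save(p,"w3.png")
if jo: q=fit(JAR,jo,.4904,.3237,[0]); print("jar",q.x[:2],q.fun)
```

```text
clock 7.075 tcp [0.5058 0.3632 0.3187] F [-0.3 -0.3 -2.5] shift [-0.0004  0.0101 -0.0053] turn [-0.0004  0.0004  0.0017]
[(0.64, array([350., 116.,  56.,  80.]))] [(0.61, array([376.,  37.,  41.,  78.]))]
[[402.37633647  59.51226704]]
[(0.97, array([208., 124.,  71.,  84.]))] [(0.86, array([217.,   4.,  34., 104.]))]
[[231.60839287  31.2717196 ]]
jar [0.49184267 0.32236333] -0.968679575550571
```

View pics/w3.png

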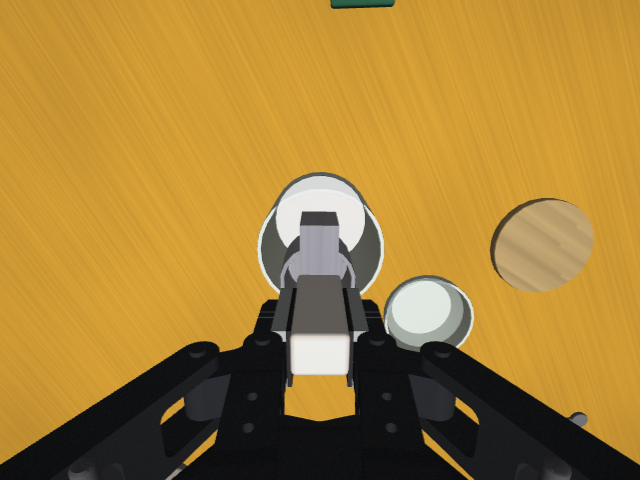

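View pics/cb.png

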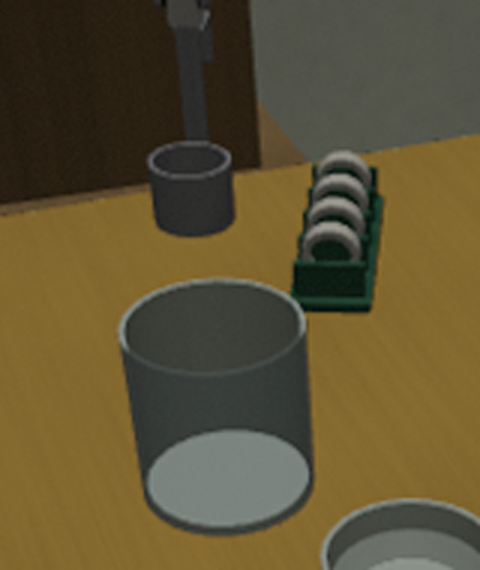

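The scoop hangs straight in the gripper with its hook toward (320,215) in the wrist view, and the jar rim spans columns 258–384. In the side crop the cup is above and slightly left of the jar opening. I'll measure the scoop in the hand and the jar from three views.

```bash
cat > m.py <<'E'
from h import *
def held():
    o=r.get_obs(); ps=[r.grab_frame(n) for n in("scene","side","wrist")]
    rs=[]
    for p in ps[:2]:
        L=r.landmark_of(p,"scoop")
        if L: rs.append(ray(p,L[0]["point"])); print(L[0]["conf"])
    X=tri(rs); print("origin",X.round(4),"minus tcp",(X-o["tcp_pos"]).round(4))
    so=[];jo=[]
    for p in ps:
        b=r.outline_of(p,"scoop"); a=r.outline_of(p,"jar")
        if b: so.append((p,b[0]["pixels"]))
        if a and p is not ps[2]: jo.append((p,a[0]["pixels"]))
    def f(v,low):
        s=0
        for p,k in so[:2]:
            Q=R.from_euler('z',v[3]).as_matrix(); m=np.zeros((480,640),np.uint8)
            for Y in [SC[0],SC[1]]: m|=hull_mask(p,Y@Q.T+v[:3])
            lim=int(proj(p,[v[:3]+[0,0,.085]])[0,1]); k2=k.copy(); k2[:lim]=0; m[:lim]=0; m=m.astype(bool)
            s+=(m&k2).sum()/(m|k2).sum()
        return -s
    x0=np.r_[X,np.radians(64)]
    q=minimize(f,x0,args=(0,),method='Nelder-Mead',options=dict(initial_simplex=np.vstack([x0]+[x0+d for d in np.diag([.008,.008,.008,.15])])))
    print("fit",q.x.round(4),q.fun/2,"minus tcp",(q.x[:3]-o["tcp_pos"]).round(4))
    j=fit(JAR,jo,.491,.323,[0]); print("jar",j.x[:2].round(4),j.fun)
    u=np.array([np.cos(1.117),np.sin(1.117)])
    for nm,c in(("lm",X),("fit",q.x)):
        d=c[:2]-j.x[:2]; print(nm,"radial",(d@u).round(4),"lateral",np.round(d@[-u[1],u[0]],4))
held()
E
python3 m.py
```

```text
0.81
0.86
origin [0.4976 0.3443 0.1971] minus tcp [-0.01   -0.0144 -0.1226]
fit [0.4962 0.3375 0.1937 1.1921] -0.9007499811071472 minus tcp [-0.0114 -0.0211 -0.1259]
jar [0.4919 0.3226] -0.9554680177098371
lm radial 0.022 lateral 0.0045
fit radial 0.0153 lateral 0.0027
```

Emit:
apply_moves --pt "0.01 0.012 0.08 0 0 0" --pt "0.01 0.012 0.18 0 0 0" --pt "0.01 0.012 0.28 0 0 0" --pt "0.01 0.012 0.38 0 0 0" --pt "0.01 0.012 0.42 0 0 0"

```text
clock: 8.5
tcp_pos: [0.5096, 0.3612, 0.2115]
orientation: [2.664, 1.663, -0.006]
contact_force: [-0.1, -0.2, -0.8]
grip_width: 0.0193
gripper_force: 59.0
```

Run:
```python
from h import *
o=r.get_obs(); print(o["tcp_pos"].round(4),o["contact_force"].round(1))
ps=[r.grab_frame(n) for n in("scene","side")]
ims=[]
for p,(x,y) in zip(ps,((320,70),(180,70))):
    ims.append(cv2.resize(p["pixels"][y:y+150,x:x+110,::-1],None,fx=3.6,fy=3.6,interpolation=cv2.INTER_CUBIC))
cv2.imwrite("pics/d.png",np.hstack(ims))
```

```text
[0.5096 0.3612 0.2115] [-0.1 -0.2 -0.8]
```

View pics/d.png

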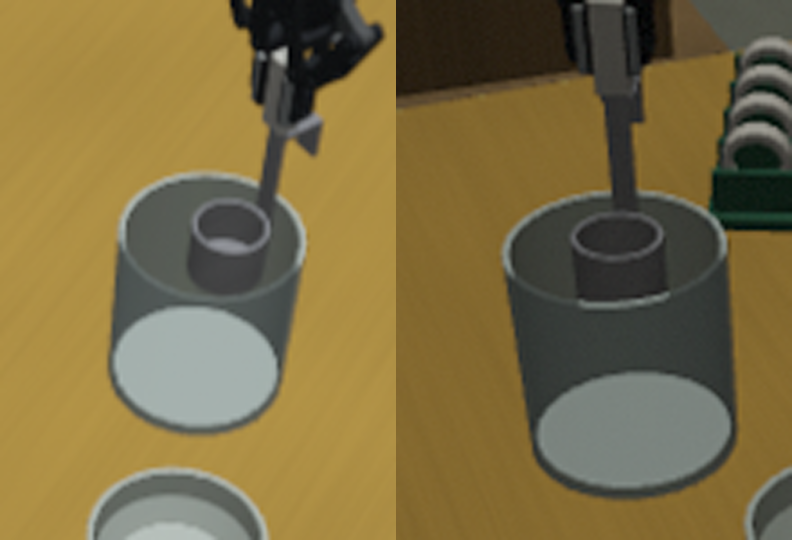

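The cup is entering the jar opening cleanly, and the hook lip is beyond the far rim. Lowering further until it is just above contact.

Emit:
apply_moves --pt "0 0 0.06 0 0 0" --pt "0 0 0.12 0 0 0" --pt "0 0 0.17 0 0 0" --pt "0 0 0.2 0 0 0" --pt "0 0 0.2 0 0 0"

```text
clock: 9.22
tcp_pos: [0.5103, 0.3618, 0.1636]
orientation: [2.665, 1.663, -0.002]
contact_force: [-0.2, -0.3, -1.8]
grip_width: 0.0196
gripper_force: 59.0
```

Run:
```python
from h import *
o=r.get_obs(); print(o["tcp_pos"].round(4),o["contact_force"].round(1))
ps=[r.grab_frame(n) for n in("scene","side")]
ims=[]
for p,(x,y) in zip(ps,((320,70),(180,70))):
    ims.append(cv2.resize(p["pixels"][y:y+150,x:x+110,::-1],None,fx=3.6,fy=3.6,interpolation=cv2.INTER_CUBIC))
cv2.imwrite("pics/e.png",np.hstack(ims))
```

```text
[0.5103 0.3618 0.1636] [-0.2 -0.3 -1.8]
```

View pics/e.png

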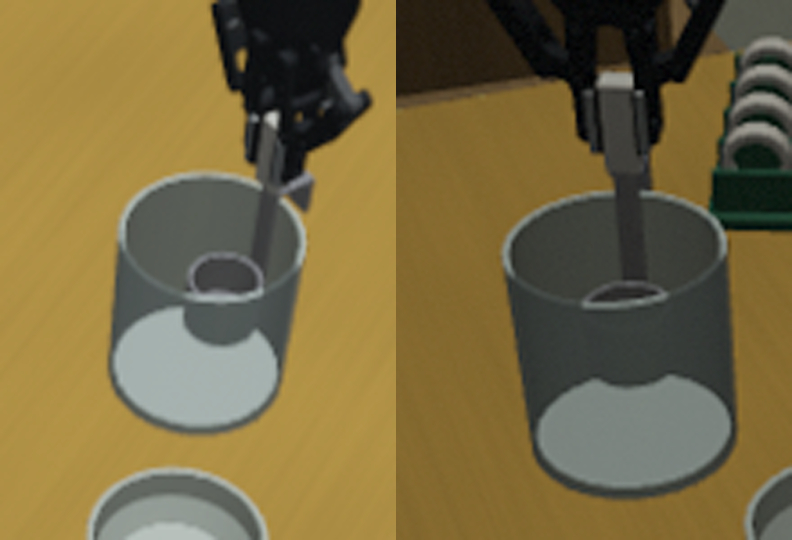

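The lip is outside the far rim and the strap inside. Next I lower to about 3 mm above the rim and ease outward.

Emit:
apply_moves --pt "0 0 0.02 0 0 0" --pt "0 0 0.042 0 0 0" --pt "0.01 0 0.042 0 0 0" --pt "0.02 0 0.042 0 0 0" --pt "0.026 0 0.042 0 0 0"

```text
clock: 9.95
tcp_pos: [0.5136, 0.3681, 0.1539]
orientation: [-2.665, -1.664, -0.0]
contact_force: [-0.6, -0.8, -2.0]
grip_width: 0.0193
gripper_force: 59.1
```

Emit:
apply_moves --pt "0.003 0 0 0 0 0" --pt "0.005 0 0 0 0 0" --pt "0.005 0 0 0 0 0"

```text
clock: 10.32
tcp_pos: [0.5138, 0.3683, 0.1537]
orientation: [2.665, 1.663, -0.002]
contact_force: [-1.5, -2.6, -0.1]
grip_width: 0.0191
gripper_force: 59.2
```

Light contact with the wall, so I back off about 1 mm and lower until the bridge touches.

Emit:
apply_moves --pt "-0.006 0 0 0 0 0" --pt "-0.006 0 0.006 0 0 0" --pt "-0.006 0 0.01 0 0 0" --pt "-0.006 0 0.01 0 0 0"

```text
clock: 10.82
tcp_pos: [0.5133, 0.3678, 0.1512]
orientation: [-2.665, -1.664, -0.0]
contact_force: [0.2, 0.9, -1.9]
grip_width: 0.0196
gripper_force: 59.1
```

Emit:
apply_moves --pt "0 0 0.003 0 0 0" --pt "0 0 0.003 0 0 0"

```text
clock: 11.08
tcp_pos: [0.5134, 0.3676, 0.1505]
orientation: [-2.665, -1.664, -0.0]
contact_force: [0.1, 1.1, -2.5]
grip_width: 0.0192
gripper_force: 59.1
```

Emit:
apply_moves --pt "0 0 0.003 0 0 0" --pt "0 0 0.003 0 0 0"

```text
clock: 11.32
tcp_pos: [0.5134, 0.3676, 0.1501]
orientation: [-2.665, -1.663, -0.0]
contact_force: [-1.3, -0.7, 0.4]
grip_width: 0.0191
gripper_force: 59.5
```

Emit:
apply_moves --pt "0 0 0.003 0 0 0" --pt "0 0 0.003 0 0 0"

```text
clock: 11.58
tcp_pos: [0.5136, 0.3678, 0.15]
orientation: [-2.665, -1.663, -0.001]
contact_force: [-2.0, -0.5, 5.7]
grip_width: 0.0193
gripper_force: 60.1
```

The bridge is resting on the rim at the expected height. Releasing and rising straight up.

Emit:
apply_moves --pt "0 0 -0.003 0 0 0" --pt "0 0 -0.003 0 0 0" --pt "0 0 -0.003 0 0 0" --pt "0 0 -0.003 0 0 0" --pt "0 0 -0.003 0 0 0" --claw 0.6 --newtons 20

```text
clock: 12.2
tcp_pos: [0.5134, 0.3676, 0.1497]
orientation: [2.665, 1.663, -0.0]
contact_force: [-0.4, -0.9, -0.6]
grip_width: 0.0514
gripper_force: 0.0
```

Emit:
apply_moves --pt "0 0 -0.05 0 0 0" --pt "0 0 -0.15 0 0 0" --pt "0 0 -0.3 0 0 0" --pt "0 0 -0.5 0 0 0" --pt "0 0 -0.6 0 0 0"

```text
clock: 12.82
tcp_pos: [0.5145, 0.3678, 0.3039]
orientation: [-2.665, -1.662, -0.007]
contact_force: [-0.4, -0.7, -0.3]
grip_width: 0.0515
gripper_force: 0.0
```

Run:
```python
from h import *
o=r.get_obs(); print(o["clock"],o["tcp_pos"].round(4),o["contact_force"].round(1))
ps=[r.grab_frame(n) for n in("scene","side")]
ims=[];jo=[]
for p,(x,y) in zip(ps,((320,70),(180,70))):
    ims.append(cv2.resize(p["pixels"][y:y+150,x:x+110,::-1],None,fx=3.6,fy=3.6,interpolation=cv2.INTER_CUBIC))
    a=r.outline_of(p,"jar"); jo+=[(p,a[0]["pixels"])] if a else []
    print([(t,[np.round(l["rect"]) for l in r.search_frame(p,t)[:1]]) for t in("plain_scoop","bowl","jar")])
cv2.imwrite("pics/f.png",np.hstack(ims))
j=fit(JAR,jo,.491,.323,[0]); print("jar",j.x[:2].round(4),j.fun)
```

```text
12.825 [0.5145 0.3678 0.3039] [-0.4 -0.7 -0.3]
[('plain_scoop', [array([194., 330.,  33.,  41.])]), ('bowl', []), ('jar', [array([349., 120.,  56.,  72.])])]
[('plain_scoop', [array([335., 403.,  67.,  77.])]), ('bowl', [array([277., 195.,  61.,  52.])]), ('jar', [array([211., 122.,  66.,  85.])])]
jar [0.4921 0.3234] -0.9021717733047829
```

View pics/f.png

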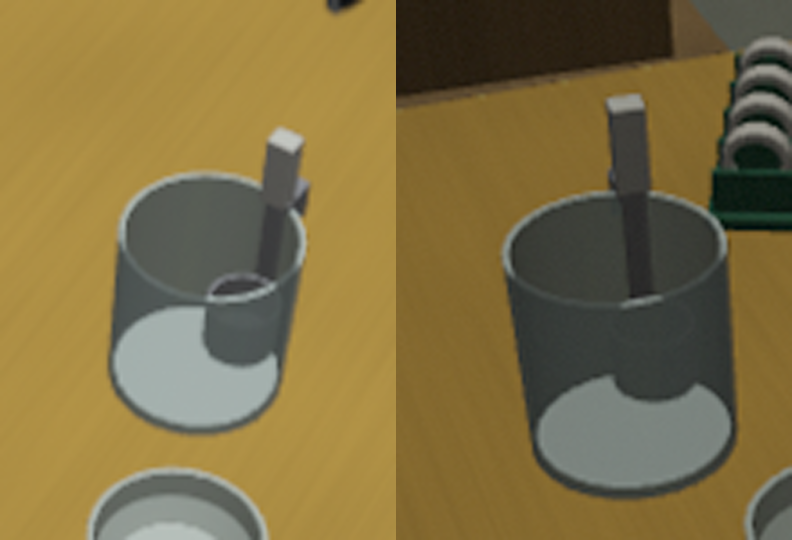

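The scoop hangs by its hook: the lip is outside the rim at (300,195) in the left crop, and the cup is inside, above the floor. I'll check that it is still and how much it tilts.

Run:
```python
from h import *
a=[r.grab_frame(n) for n in("scene","side")]
for i in range(8): r.grab_frame("wrist")
b=[r.grab_frame(n) for n in("scene","side")]
for p,q,(x,y) in zip(a,b,((320,70),(180,70))):
    d=np.abs(p["pixels"].astype(int)-q["pixels"])[y:y+150,x:x+110].max(2); print((d>40).sum())
L=[r.landmark_of(p,"scoop") for p in b]; print([l[0]["conf"] for l in L if l])
if all(L): print("origin",tri([ray(p,l[0]["point"]) for p,l in zip(b,L)]).round(4))
T=tri([ray(b[0],(320+285/3.6,70+140/3.6)),ray(b[1],(180+(625-396)/3.6,70+102/3.6))]); print("top",T.round(4))
```

```text
3
0
[0.91, 0.65]
origin [ 0.5212 -0.2605  0.408 ]
top [0.5161 0.363  0.1897]
```

```bash
cat > t.py <<'E'
from h import *
ps=[r.grab_frame(n) for n in("scene","side","wrist")]
so=[]
for p in ps:
    c=r.outline_of(p,"scoop"); print([(round(x["conf"],2),np.round(x["rect"])) for x in c])
    P=proj(p,[[.51,.36,.15]])[0]
    c=[x for x in c if abs(x["rect"][0]+x["rect"][2]/2-P[0])<60]
    if c: so.append((p,c[0]["pixels"]))
save(ps[2],"w4.png")
def f(v):
    Q=R.from_rotvec([v[4],v[5],0]).as_matrix()@R.from_euler('z',v[3]).as_matrix(); s=0
    for p,k in so:
        m=np.zeros((480,640),np.uint8)
        for Y in SC: m|=hull_mask(p,(Y-[.03,0,.105])@Q.T+v[:3])
        m=m.astype(bool); s+=(m&k).sum()/(m|k).sum()
    return -s/len(so)
best=None
for w in(.8,1.117,1.4):
    x0=np.array([.5175,.375,.13,w,0,0]); q=minimize(f,x0,method='Nelder-Mead',options=dict(maxiter=600,initial_simplex=np.vstack([x0]+[x0+d for d in np.diag([.006,.006,.006,.15,.1,.1])])))
    if best is None or q.fun<best.fun: best=q
v=best.x; Q=R.from_rotvec([v[4],v[5],0]).as_matrix()@R.from_euler('z',v[3]).as_matrix()
print(v.round(4),best.fun,"tilt",np.degrees(np.hypot(v[4],v[5])),"yaw",np.degrees(v[3]),"origin",(Q@[-.03,0,-.105]+v[:3]).round(4),"top",(Q@[-.002,0,.06]+v[:3]).round(4))
E
python3 t.py
```

```text
[(0.65, array([379., 104.,  26.,  48.]))]
[(0.55, array([240.,  95.,  12.,  58.]))]
[(0.85, array([300., 178.,  56.,  72.]))]
[0.5171 0.3679 0.1324 1.4844 0.0255 0.0243] -0.5824944821849397 tilt 2.0205512257162406 yaw 85.04909693051616 origin [0.5119 0.3407 0.0267] top [0.5183 0.3643 0.1923]
```

View pics/w4.png

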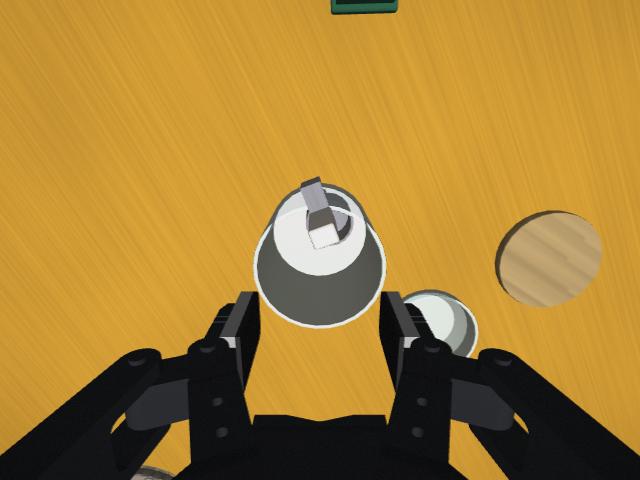

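The wrist view shows the hook across the rim at (313,190) and the cup inside at (333,220). It has turned about 20° on the rim, but it is still and tilts only about 2°, with its underside about 25 mm up. The jar, bowl and plain scoop have not moved beyond measurement error. Handing in.

```bash
python3 -c "
from bench import r
print(r.hand_in())"
```

```text
the job is handed in; nothing more can be done
None
```

The hooked scoop hangs by its hook over the tall jar's rim, cup inside, about 2° off upright and roughly 25 mm above the jar's underside; the jar, bowl and plain scoop show no movement beyond measurement error, and the job is handed in.

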